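Put the slide magazine away and snap the case shut

TASK

Put the microscope slides away: push the orange-fronted magazine fully home into its white case until it clicks into its detent, then swing the blue cover over and press its front edge down until the tab snaps behind the case's front rim and the cover is fully shut. Leave the bottle, can and dish round the case where they are.

Things in the scene. Friction and masses are not known exactly. Their poses are not given: they have to be found in the camera images.
- case: White slide case, fixed to the table, open on top and at its +y end (mouth, robot's left). Origin on the table. Own frame, mm: x -60..50, y -95..95, z 0..62, walls 4 thick. The -x side faces the robot and bears the front rim, a bead turned inward along its top edge (z 54.5..59.5, reaching inward to x -51.5). A blue cover is hinged along the back (+x).
- magazine (a joint): How far (m) the magazine stands out of the mouth beyond home, along case +y; 0 = home at its stop. It stays on its rail; drag about 0.6 N; from 10 to 5 mm short of home a sprung detent resists (about 8 N), then pulls it home. Unless it is home the cover's end skirt strikes it and the cover cannot shut.
- magazine_end (a point): Centre of the magazine's outer end face, an upright orange plate 84 mm wide (case x), z 9 to 52 mm. At home the face lies at case y = 88 mm, 7 mm inside the mouth, centred on case x = 0. This point is 30 mm above the table and moves with the magazine.
- cover (a joint): Angle (rad) of the blue cover: 0 shut and level, pi/2 upright, 2.3 furthest open, leaning away from the robot. Stiff hinge: stays where left (0.13 N m). Plate 190 mm long (case y), 5 mm thick, reaching 110 mm from the hinge axis; underside in the axis plane, outer face at z 67 mm when shut. A skirt hangs 24 mm below its +y end.
- cover_hinge (a point): Middle of the cover's hinge axis, which runs along the case's y: case (48, 0, 62) mm.
- cover_edge (a point): Middle of the cover's free edge, on the outer face, 110 mm from the hinge axis; case (-62, 0, 67) mm when shut. Press the outer face close to this edge, at mid length, to snap the tab in.
- tab_nose (a point): Nose of the black springy tab, 50 mm long (case y), under the cover near its free edge; the tab's toe reaches 22.5 mm below the cover's underside. With the cover shut and the tab caught the nose lies at case (-52, 0, 51.5) mm, under the rim bead. The tab meets the rim with the cover about 0.15 rad open; snapping it past takes about 10 N.
- stain_bottle: Bystander: amber glass bottle with black cap, 46 mm across and 105 mm tall, origin at the centre of its foot. Not to be disturbed.
- lens_can: Bystander: white can with a black lid, 34 mm across and 58 mm tall, origin at the centre of its foot. Not to be disturbed.
- dish: Bystander: covered pinkish dish, 58 mm across and 14 mm high, origin at the centre of its foot. Not to be disturbed.

How it is judged (in metres and radians):
On the way, in this order (a step that is already met when the one before it is completed fails the run):
1. the magazine is home in its detent while the cover is still open (value of joint magazine below 0.0025 m and value of joint cover above 0.6 rad), for 0.2 s.
2. the cover is shut with its tab behind the rim (value of joint cover below 0.03 rad and x of tab_nose in the frame of case below -0.0505 m and z of tab_nose in the frame of case below 0.0555 m), for 0.2 s.
At the end, for the whole second after the job is handed in: The magazine is home (within 2.5 mm of its stop), the cover is shut (less than 0.03 rad open) with the nose of its tab caught under the front rim (case x below -50.5 mm, z below 55.5 mm), and the bystanders are at rest (all of step 2 and value of joint magazine below 0.0025 m and linear speed of each of stain_bottle, lens_can, dish below 0.02 m/s); the robot touches nothing.
It fails at once if the bottle is moved more than 25 mm or tipped (distance of stain_bottle from where it was at the start of the episode above 0.025 m or angle between stain_bottle's own z axis and vertical above 0.4 rad).
It fails at once if the can is moved more than 25 mm or tipped (distance of lens_can from where it was at the start of the episode above 0.025 m or angle between lens_can's own z axis and vertical above 0.4 rad).
It fails at once if the dish is moved more than 25 mm (distance of dish from where it was at the start of the episode above 0.025 m).
It also fails if it takes over 58 s, if anything falls off the work surface, if the arm or the gripper's body presses on something with over 40 N, if the wrist force passes 120 N, or if a joint passes its speed limit or range.

ROBOT

A 6-joint arm with a two-finger parallel gripper is mounted at the origin on a cart in front of the work surface, level with it; the furniture and walls round the work are solid. World frame = base frame: x ahead of the robot, y to its left, z up, the work surface at z = 0. Lengths are in mm, angles in rad, forces in N, time in s.
With the tool pointing down it reaches from about 275 to 725 mm from the base axis. Payload 5.6 kg.
Tool frame: the origin (TCP) lies midway between the tips of the shut fingers; the grasp point (between the pads) lies 19 mm behind it; z points along the fingers, y is the line along which they close (so a half turn about z gives the same grasp; the last joint's range is limited). The gripper opens to 85 mm and grips with 20 to 120 N. Pads are 22 mm wide; open, the fingers measure 114 mm over their backs; the gripper's body (76 mm by 85 mm) begins 54 mm behind the grasp point. The pads swing forward as they close: fully open they stand 13 mm farther back than shut.
Start: joints at [1.614, 0.255, 0.108, 0, -1.424, -0.285], TCP at [131.67, 534, 231.283] pointing down, gripper open.
Joint ranges: [-2.95, 2.95], [-1.21, 1.97], [-1.09, 1.5], [-2.87, 1.71], [-2.94, -0.07], [-3.05, 3.05]. Speed limits (rad/s): [2.57, 2.57, 3.14, 3.14, 3.14, 3.14].

INTERFACE

Orientations are given as a 3x3 rotation matrix whose columns are the frame's x, y, z axes.
In Python, from cell import manip gives the robot as it stands.
- The arm moves only by the tool arm_command, never from a script. Its argument "plan" is a list of rows, each an object with "offset": the shift along the tool's x, y, z scaled (see below), a list of three; "twist": the turn, a rotation vector about the tool's x, y, z scaled (see below), a list of three; "claw": the opening, from 0 (shut) to 1 (fully open). In form: [{"offset": [dx, dy, dz], "twist": [rx, ry, rz], "claw": claw}, ...]. A call has 1 to 8 rows; each row shifts and turns the commanded pose from where the row before left it, along the tool's axes as they then stand; what a row does not reach is not made up. The controller multiplies each number of a shift by 0.1 m and each number of a turn by 90 degrees. A row lasts 1/8 s, in which the tool goes at most 62.5 mm and 10.7 degrees, less where a joint would pass 70% of its speed; a pose out of reach is approached as far as the arm can. A call with a number of a shift or a turn outside -1 to 1 is refused whole. A call with a gripper value outside its range is refused whole. The fingers move at their own pace and stop on an object; the grip force is fixed at half the most. Time passes only in rows, so rows that do not move let the fingers close. It gives the time, the measured TCP pose, the force, the opening and the grip force at its end, in the units of the state.
- manip.get_obs(): the state, without advancing time (a new reading comes with each control period).
- manip.capture(name): name is "side" or "top" or "wrist"; returns a dict with "frame" (420x560x3 uint8, red, green, blue), "depth" (420x560 float32, mm along the optical axis (not along the pixel's ray), 0 where there is no reading), "fx", "fy", "cx", "cy" (pixels), "rvec" (rotation vector, rad) and "tvec" (3), from world to camera coordinates, as OpenCV has them. Camera axes: x right, y down, z forward; pixel columns grow to the right and rows downward; lengths in mm; the calibration is good to about 2 mm. A picture is of the moment at which its call begins.
- manip.job_done(): hands the job in; it is judged then, once.
The state is a dict: "time_s": time; "joint_pos": joint angles; "dq": joint speeds; "joint_efforts": joint torques, N m; "position": TCP position; "tcp_rot": TCP orientation; "force": force on the tool from outside, world axes, zero at the start; "moment": the same for the moment, N m; "width": opening from 0.0 (shut) to 1.0 (fully open); "gripper_force": force on a finger pad.
Only numpy, scipy, OpenCV 4.12 (cv2) and the standard library are available. Lean on these libraries where they do the work, as an engineer would, in place of code of your own. Each camera call takes 0.05 s, during which the arm holds its last target. There are 200 camera calls.

## Working session

There is one attempt and no reset: what is moved stays moved. The work goes in short steps, Python scripts to look and compute and a tool call to move; the robot and the scene stay as the last step left them, time stands still between calls to the robot, and variables do not carry over. Pictures are saved under pics/ and viewed, at most 10 in all, crops included, and the job is handed in when it is done.

Besides the shell and the picture viewer there is one more tool, called after "Emit:" as name(argument=value, ...) on one line, values as JSON. arm_command: Moves the arm, as the interface text tells. Its arguments: {"type":"object","properties":{"plan":{"type":"array","items":{"type":"object","properties":{"offset":{"type":"array","items":{"type":"number"}},"twist":{"type":"array","items":{"type":"number"}},"claw":{"type":"number"}}}}},"required":["plan"]}

```bash
mkdir -p pics; ls; cat > h.py <<'E'
import numpy as np, cv2
from cell import manip
def cap(n):
    c=manip.capture(n); R=cv2.Rodrigues(np.array(c['rvec'],float))[0]; t=np.array(c['tvec'],float).ravel()
    return c,R,t
def pts(c,R,t):
    d=c['depth']; v,u=np.mgrid[:d.shape[0],:d.shape[1]]
    P=np.stack([(u-c['cx'])/c['fx']*d,(v-c['cy'])/c['fy']*d,d],-1)
    W=(P-t)@R; W[d<=0]=np.nan
    return W
def save(c,n): cv2.imwrite(f'pics/{n}.png',c['frame'][:,:,::-1])
E
python3 - <<'E'
from h import *
import pickle
o=manip.get_obs();print(o['position'],o['tcp_rot'],o['force'],o['time_s'])
D={}
for n in('top','side'):
    c,R,t=cap(n);save(c,n+'0');D[n]=c;print(n,(-R.T@t).round(),R[2].round(2))
pickle.dump(D,open('d0.pkl','wb'))
E
```

```text
pics
[131.51480352 533.53147997 230.38923102] [[ 9.70890940e-01 -2.39521608e-01 -4.26172244e-04]
 [-2.39521986e-01 -9.70889191e-01 -1.84316975e-03]
 [ 2.77129570e-05  1.89159443e-03 -9.99998211e-01]] [ 0.31010223 -0.52981103  0.58335327] 0.0
top [ 419. -184.  911.] [ 0.09  0.01 -1.  ]
side [273. 427. 615.] [ 0.28 -0.7  -0.65]
```

View pics/top0.png

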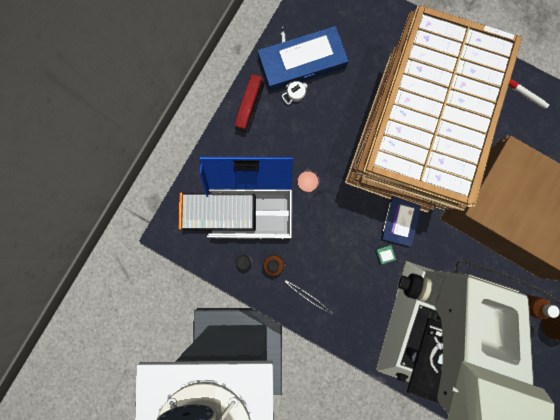

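View pics/side0.png

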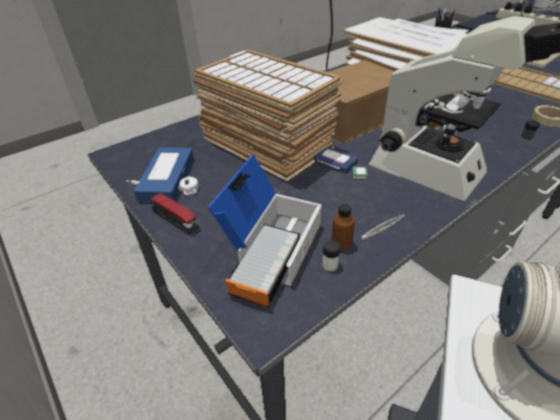

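The top view has the case near (250,212) with the magazine protruding left and its orange end at (181,212). The blue cover stands open at (247,172), the dish is at (308,181), the can at (244,262) and the bottle at (273,266). The side view agrees.

```bash
python3 - <<'E'
from h import *
import pickle
D=pickle.load(open('d0.pkl','rb'))
for n in('top','side'):
    c=D[n];R=cv2.Rodrigues(np.array(c['rvec'],float))[0];t=np.array(c['tvec'],float).ravel()
    W=pts(c,R,t);h=cv2.cvtColor(c['frame'],cv2.COLOR_RGB2HSV);H,S,V=[h[...,i].astype(int) for i in range(3)]
    v,u=np.mgrid[:420,:560]
    roi=(u>170)&(u<325)&(v>145)&(v<285) if n=='top' else (u>205)&(u<360)&(v>155)&(v<305)
    z=W[...,2]
    M={'orange':(H>5)&(H<16)&(S>200)&(V>120)&roi,'blue':(H>105)&(H<130)&(S>180)&(V>70)&roi,
       'white':(S<50)&(V>110)&roi&(z>45)&(z<70),'dish':(S>80)&(V>150)&((H<12)|(H>170))&roi&(u>295),
       'bottle/can hi':roi&(z>75)&(v>235)}
    for k,m in M.items():
        p=W[m&np.isfinite(z)]
        if len(p)<5: print(n,k,len(p));continue
        print(n,k,len(p),'mean',p.mean(0).round(1),'lo',np.percentile(p,2,0).round(1),'hi',np.percentile(p,98,0).round(1))
        if k in('white','orange','blue'):
            r=cv2.minAreaRect(p[:,:2].astype(np.float32));print('   rect',np.round(r[0],1),np.round(r[1],1),round(r[2],2))
        if k=='blue':
            q=p-p.mean(0);s=np.linalg.svd(q,full_matrices=False);print('  normal',s[2][2].round(3),'long',s[2][0].round(3),s[1].round())
    # objects in front of case
    if n=='top':
      for nm,(uu,vv) in dict(can=(244,262),bottle=(273,266),dish=(308,181)).items():
        print(nm,W[vv-4:vv+5,uu-4:uu+5].reshape(-1,3).mean(0).round(1))
      for uu,vv in [(290,195),(290,235),(250,236),(220,236),(270,192),(181,200),(181,225)]: print(uu,vv,W[vv,uu].round(1),c['frame'][vv,uu])
E
```

```text
top orange 9 mean [514.3  44.5  49.9] lo [472.3  44.1  44.5] hi [528.2  45.3  51.8]
   rect [496.7  45. ] [ 0.9 63.9] 88.59
top blue 2568 mean [ 575.9 -112.6  115.8] lo [ 551.8 -204.6   67.3] hi [600.9 -21.8 159.9]
   rect [ 569.4 -113.4] [189.3  65.4] 89.86
  normal [-0.895  0.     0.445] long [-0.008 -1.    -0.015] [2934. 1627.  170.]
top white 1871 mean [495.7 -63.4  50.2] lo [ 441.9 -205.3   45.1] hi [548.7  38.3  62.9]
   rect [495.8 -82.4] [249.2 110.4] 89.05
top dish 326 mean [ 577.4 -249.3    4.4] lo [ 555.3 -271.3    0.9] hi [ 599.6 -227.6    7.8]
top bottle/can hi 244 mean [ 380.  -166.5   89.8] lo [ 362.7 -183.1   75.4] hi [ 397.3 -148.2  106.5]
can [nan nan nan]
bottle [nan nan nan]
dish [ 577.4 -250.6    4.5]
290 195 [ 535.5 -205.1   63.6] [246 247 248]
290 235 [ 445.6 -204.    59.2] [243 244 245]
250 236 [ 444.2 -114.3   61.1] [243 244 245]
220 236 [444.9 -47.3  62.6] [240 242 242]
270 192 [ 546.3 -159.4   40. ] [84 84 79]
181 200 [528.6  44.7  50. ] [243 142  50]
181 225 [471.5  44.8  46.3] [135  82  44]
side orange 0
side blue 2622 mean [574.4 -99.2 112.9] lo [ 549.9 -198.    69. ] hi [598.4 -17.3 156.7]
   rect [ 576.6 -109.1] [ 61.4 189.6] 4.3
  normal [-0.893 -0.039  0.448] long [ 0.006 -0.997 -0.074] [2929. 1454.  255.]
side white 3210 mean [500.2 -63.7  49.6] lo [ 443.4 -204.3   45.2] hi [550.9  36.6  62.9]
   rect [497.8 -83.5] [248.3 111. ] 88.99
side dish 0
side bottle/can hi 147 mean [552.2 -18.1  88.5] lo [536.  -20.6  75.6] hi [569.5 -16.6 102.1]
```

Emit:
arm_command(plan=[{"offset": [0,0,0],"twist": [0,0,-0.077],"claw": 0},{"offset": [0,0,0],"twist": [0,0,-0.077],"claw": 0},{"offset": [0.36,0.44,0],"twist": [0,0,0],"claw": 0},{"offset": [0.36,0.44,0],"twist": [0,0,0],"claw": 0},{"offset": [0.36,0.44,0],"twist": [0,0,0],"claw": 0},{"offset": [0.36,0.44,0],"twist": [0,0,0],"claw": 0},{"offset": [0.36,0.44,0],"twist": [0,0,0],"claw": 0},{"offset": [0.36,0.44,0],"twist": [0,0,0],"claw": 0}])

```text
time_s: 1.1
position: [348.3, 268.3, 231.1]
tcp_rot: [[1.0, 0.001, -0.0], [0.001, -1.0, -0.0], [-0.0, 0.0, -1.0]]
force: [1.2, 1.7, -0.1]
width: -0.002
gripper_force: 0.0
```

Emit:
arm_command(plan=[{"offset": [0.36,0.44,0],"twist": [0,0,0],"claw": 0},{"offset": [0.36,0.44,0],"twist": [0,0,0],"claw": 0},{"offset": [0.36,0.44,0],"twist": [0,0,0],"claw": 0},{"offset": [0.36,0.44,0],"twist": [0,0,0],"claw": 0},{"offset": [0,0,0],"twist": [0,0,0],"claw": 0},{"offset": [0,0,0],"twist": [0,0,0],"claw": 0}])

```text
time_s: 1.85
position: [491.4, 93.9, 230.8]
tcp_rot: [[1.0, -0.001, -0.001], [-0.001, -1.0, -0.0], [-0.001, 0.0, -1.0]]
force: [-0.1, 1.2, -0.2]
width: 0.0
gripper_force: 0.0
```

Emit:
arm_command(plan=[{"offset": [0,0,0.5],"twist": [0,0,0],"claw": 0},{"offset": [0,0,0.5],"twist": [0,0,0],"claw": 0},{"offset": [0,0,0.5],"twist": [0,0,0],"claw": 0},{"offset": [0,0,0.5],"twist": [0,0,0],"claw": 0},{"offset": [0,0,0],"twist": [0,0,0],"claw": 0},{"offset": [0,0.1,0],"twist": [0,0,0],"claw": 0},{"offset": [0,0.1,0],"twist": [0,0,0],"claw": 0},{"offset": [0,0.1,0],"twist": [0,0,0],"claw": 0}])

```text
time_s: 2.85
position: [492.6, 63.6, 32.8]
tcp_rot: [[1.0, 0.0, 0.003], [0.0, -1.0, 0.001], [0.003, -0.001, -1.0]]
force: [0.2, 0.0, -0.3]
width: -0.001
gripper_force: 0.0
```

Emit:
arm_command(plan=[{"offset": [0,0.1,0],"twist": [0,0,0],"claw": 0},{"offset": [0,0.1,0],"twist": [0,0,0],"claw": 0},{"offset": [0,0.1,0],"twist": [0,0,0],"claw": 0},{"offset": [0,0.1,0],"twist": [0,0,0],"claw": 0},{"offset": [0,0.08,0],"twist": [0,0,0],"claw": 0},{"offset": [0,0.08,0],"twist": [0,0,0],"claw": 0},{"offset": [0,0,0],"twist": [0,0,0],"claw": 0}])

```text
time_s: 3.72
position: [491.6, 7.4, 31.2]
tcp_rot: [[1.0, -0.001, -0.0], [-0.001, -1.0, -0.0], [-0.0, 0.0, -1.0]]
force: [-1.0, 0.2, 0.4]
width: 0.0
gripper_force: 0.0
```

Emit:
arm_command(plan=[{"offset": [0,0.03,0],"twist": [0,0,0],"claw": 0},{"offset": [0,0.03,0],"twist": [0,0,0],"claw": 0},{"offset": [0,0.03,0],"twist": [0,0,0],"claw": 0},{"offset": [0,0,0],"twist": [0,0,0],"claw": 0}])

```text
time_s: 4.22
position: [491.6, -0.7, 31.2]
tcp_rot: [[1.0, -0.0, -0.0], [-0.0, -1.0, 0.001], [-0.0, -0.001, -1.0]]
force: [-1.7, 3.4, 0.3]
width: -0.002
gripper_force: 1.6
```

Emit:
arm_command(plan=[{"offset": [0,0.03,0],"twist": [0,0,0],"claw": 0},{"offset": [0,0,0],"twist": [0,0,0],"claw": 0}])

```text
time_s: 4.47
position: [491.5, -3.8, 31.2]
tcp_rot: [[1.0, 0.0, -0.0], [0.0, -1.0, 0.0], [-0.0, -0.0, -1.0]]
force: [-1.1, 4.0, 0.9]
width: -0.003
gripper_force: 1.7
```

Emit:
arm_command(plan=[{"offset": [0,0.03,0],"twist": [0,0,0],"claw": 0},{"offset": [0,0,0],"twist": [0,0,0],"claw": 0}])

```text
time_s: 4.72
position: [492.0, -7.5, 31.4]
tcp_rot: [[1.0, 0.0, 0.0], [0.0, -1.0, -0.001], [0.0, 0.001, -1.0]]
force: [-0.7, 0.8, 0.5]
width: 0.004
gripper_force: 0.0
```

```bash
python3 - <<'E'
from h import *
c,R,t=cap('side');save(c,'side1');c,R,t=cap('top');save(c,'top1')
cv2.imwrite('pics/top1c.png',cv2.resize(c['frame'][140:290,150:330,::-1],None,fx=4,fy=4))
W=pts(c,R,t);z=W[...,2];h=cv2.cvtColor(c['frame'],cv2.COLOR_RGB2HSV)
m=(h[...,0]>5)&(h[...,0]<16)&(h[...,1]>170)&(h[...,2]>100)&(W[...,0]>430)&(W[...,0]<570)&(W[...,1]>-60)&(W[...,1]<60);print(m.sum(),np.median(W[m],0))
E
```

```text
50 [517.54817746 -26.84761329  51.32850578]
```

View pics/top1c.png

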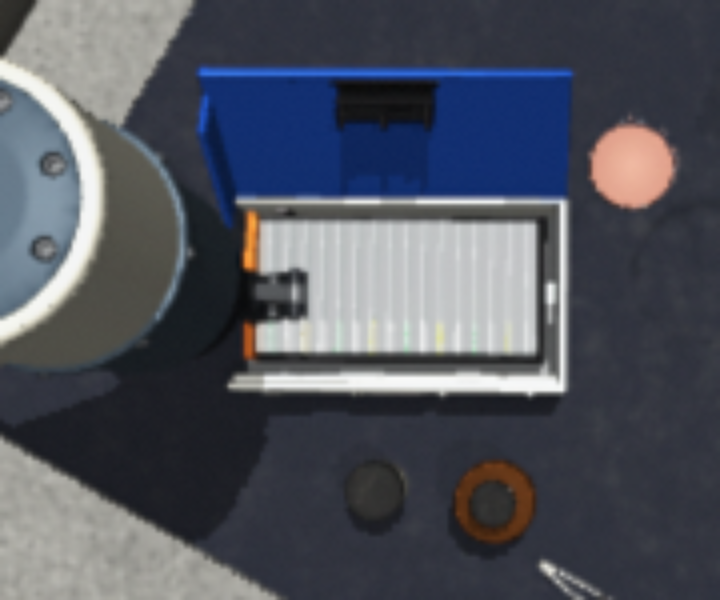

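The magazine's orange plate is now just inside the mouth (crop (250,285)), and the push force has dropped, so the detent seems to have snapped. I'll push a little further to confirm it is against its stop.

Emit:
arm_command(plan=[{"offset": [0,0.03,0],"twist": [0,0,0],"claw": 0},{"offset": [0,0.02,0],"twist": [0,0,0],"claw": 0},{"offset": [0,0,0],"twist": [0,0,0],"claw": 0}])

```text
time_s: 5.2
position: [491.9, -10.2, 31.4]
tcp_rot: [[1.0, -0.001, 0.001], [-0.001, -1.0, 0.003], [0.001, -0.003, -1.0]]
force: [-1.6, 9.5, 1.9]
width: -0.001
gripper_force: 4.8
```

Emit:
arm_command(plan=[{"offset": [0,-0.3,0],"twist": [0,0,0],"claw": 0},{"offset": [0,-0.1,-0.4],"twist": [0,0,0],"claw": 0},{"offset": [0,0,-0.5],"twist": [0,0,0],"claw": 0},{"offset": [0,0,-0.5],"twist": [0,0,0],"claw": 0},{"offset": [0,0,-0.5],"twist": [0,0,0],"claw": 0},{"offset": [0,0,-0.4],"twist": [0,0,0],"claw": 0},{"offset": [0.4,0.3,0],"twist": [0,0,0],"claw": 0},{"offset": [0.4,0.3,0],"twist": [0,0,0],"claw": 0}])

```text
time_s: 6.2
position: [572.8, -32.6, 262.3]
tcp_rot: [[1.0, 0.001, 0.002], [0.001, -1.0, 0.0], [0.002, -0.0, -1.0]]
force: [-0.6, 0.6, -1.3]
width: 0.002
gripper_force: 0.0
```

Emit:
arm_command(plan=[{"offset": [0.4,0.3,0],"twist": [0,0,0],"claw": 0},{"offset": [0.35,0.3,0],"twist": [0,0,0],"claw": 0},{"offset": [0,0.2,0],"twist": [0,0,0],"claw": 0},{"offset": [0,0,0],"twist": [0,0,0],"claw": 0},{"offset": [0,0,0],"twist": [0,0,0],"claw": 0}])

```text
time_s: 6.82
position: [646.3, -111.6, 262.0]
tcp_rot: [[1.0, 0.0, 0.001], [0.0, -1.0, 0.0], [0.001, -0.0, -1.0]]
force: [-0.7, -0.3, 0.5]
width: -0.002
gripper_force: 0.0
```

```bash
python3 - <<'E'
from h import *
c,R,t=cap('top');W=pts(c,R,t);z=W[...,2];h=cv2.cvtColor(c['frame'],cv2.COLOR_RGB2HSV)
m=(h[...,0]>5)&(h[...,0]<16)&(h[...,1]>170)&(h[...,2]>100)&(W[...,0]>430)&(W[...,0]<570)&(W[...,1]>-60)&(W[...,1]<60);print(m.sum(),np.median(W[m],0))
# whats behind the cover
m=(W[...,0]>595)&(W[...,0]<700)&(W[...,1]<-50)&(W[...,1]>-180)&(z>8)&(z<200); print(m.sum(), np.nanpercentile(W[m],[0,50,100],axis=0).round())
c,R,t=cap('side');save(c,'side2')
E
```

```text
88 [504.59194621 -27.05212433  51.24144878]
249 [[ 595. -180.   36.]
 [ 598. -111.  158.]
 [ 700.  -50.  162.]]
```

View pics/side2.png

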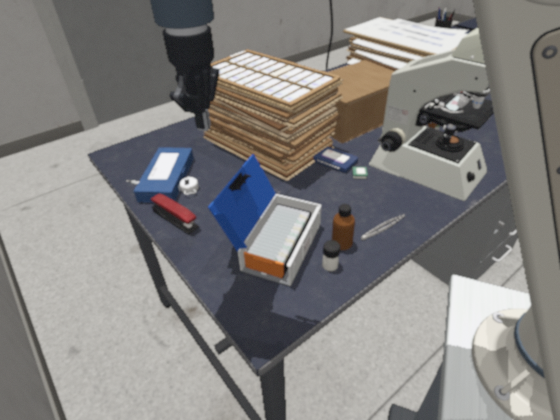

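The side view shows the magazine inside the case with its orange end flush at the mouth (270,262), the cover open at (245,200), and the gripper up behind it. Next is to go down behind the cover.

Emit:
arm_command(plan=[{"offset": [0,0,0.5],"twist": [0,0,0],"claw": 0},{"offset": [0,0,0.5],"twist": [0,0,0],"claw": 0},{"offset": [0,0,0.45],"twist": [0,0,0],"claw": 0},{"offset": [0,0,0],"twist": [0,0,0],"claw": 0},{"offset": [-0.15,0,0],"twist": [0,0,0],"claw": 0},{"offset": [-0.15,0,0],"twist": [0,0,0],"claw": 0},{"offset": [-0.1,0,0],"twist": [0,0,0],"claw": 0},{"offset": [0,0,0],"twist": [0,0,0],"claw": 0}])

```text
time_s: 7.92
position: [609.0, -112.0, 120.6]
tcp_rot: [[1.0, 0.001, 0.008], [0.001, -1.0, -0.001], [0.008, 0.001, -1.0]]
force: [2.9, 1.5, 7.0]
width: 0.0
gripper_force: 0.0
```

Emit:
arm_command(plan=[{"offset": [-0.1,0,0],"twist": [0,0,0],"claw": 0},{"offset": [-0.1,0,0],"twist": [0,0,0],"claw": 0},{"offset": [-0.1,0,0],"twist": [0,0,0],"claw": 0},{"offset": [-0.1,0,0],"twist": [0,0,0],"claw": 0},{"offset": [0,0,0],"twist": [0,0,0],"claw": 0}])

```text
time_s: 8.55
position: [566.1, -111.9, 116.8]
tcp_rot: [[1.0, 0.0, -0.0], [0.0, -1.0, 0.0], [-0.0, -0.0, -1.0]]
force: [0.1, -0.2, -0.4]
width: -0.001
gripper_force: 0.0
```

Emit:
arm_command(plan=[{"offset": [-0.1,0,-0.13],"twist": [0,0,0],"claw": 0},{"offset": [-0.1,0,-0.13],"twist": [0,0,0],"claw": 0},{"offset": [-0.1,0,0],"twist": [0,0,0],"claw": 0},{"offset": [-0.12,0,0.05],"twist": [0,0,0],"claw": 0},{"offset": [-0.12,0,0.06],"twist": [0,0,0],"claw": 0},{"offset": [-0.09,0,0.09],"twist": [0,0,0],"claw": 0},{"offset": [-0.09,0,0.09],"twist": [0,0,0],"claw": 0},{"offset": [0,0,0],"twist": [0,0,0],"claw": 0}])

```text
time_s: 9.55
position: [493.3, -112.0, 112.3]
tcp_rot: [[1.0, -0.0, -0.003], [-0.0, -1.0, 0.0], [-0.003, -0.0, -1.0]]
force: [-0.1, 0.1, 1.0]
width: 0.001
gripper_force: 0.0
```

```bash
python3 - <<'E'
from h import *
print(manip.get_obs()['position'])
c,R,t=cap('side');cv2.imwrite('pics/side3.png',cv2.resize(c['frame'][120:300,190:390,::-1],None,fx=3,fy=3))
E
```

```text
[ 493.27423854 -111.99518115  112.29937522]
```

View pics/side3.png

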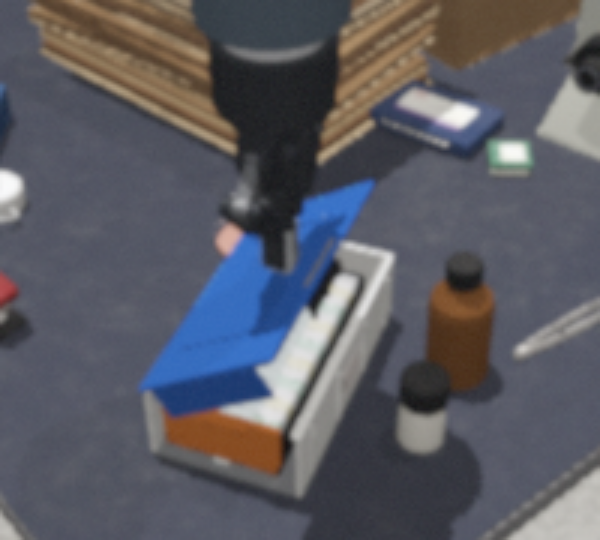

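The cover is about 0.55 rad open with the finger on its outer face (280,250), and the bottle and can are untouched. I'll carry on down.

Emit:
arm_command(plan=[{"offset": [-0.1,0,0.09],"twist": [0,0,0],"claw": 0},{"offset": [-0.1,0,0.09],"twist": [0,0,0],"claw": 0},{"offset": [-0.1,0,0.06],"twist": [0,0,0],"claw": 0},{"offset": [-0.08,0,0],"twist": [0,0,0],"claw": 0},{"offset": [0,0,0],"twist": [0,0,0],"claw": 0}])

```text
time_s: 10.22
position: [456.5, -112.0, 89.7]
tcp_rot: [[1.0, 0.0, 0.0], [0.0, -1.0, -0.0], [0.0, 0.0, -1.0]]
force: [-0.4, -0.1, -0.5]
width: -0.003
gripper_force: 0.0
```

Emit:
arm_command(plan=[{"offset": [0,0,0.05],"twist": [0,0,0],"claw": 0},{"offset": [0,0,0.04],"twist": [0,0,0],"claw": 0},{"offset": [0,0,0.03],"twist": [0,0,0],"claw": 0},{"offset": [0,0,0],"twist": [0,0,0],"claw": 0}])

```text
time_s: 10.72
position: [456.7, -111.9, 76.9]
tcp_rot: [[1.0, 0.0, -0.0], [0.0, -1.0, 0.0], [-0.0, -0.0, -1.0]]
force: [0.2, 0.4, -0.6]
width: -0.003
gripper_force: 0.0
```

Emit:
arm_command(plan=[{"offset": [-0.05,0,0.03],"twist": [0,0,0],"claw": 0},{"offset": [0,0,0.03],"twist": [0,0,0],"claw": 0},{"offset": [0,0,0],"twist": [0,0,0],"claw": 0}])

```text
time_s: 11.1
position: [454.4, -112.0, 72.7]
tcp_rot: [[1.0, 0.001, 0.006], [0.001, -1.0, -0.001], [0.006, 0.001, -1.0]]
force: [3.4, -0.4, 4.8]
width: 0.0
gripper_force: 2.5
```

Emit:
arm_command(plan=[{"offset": [0,0,0.03],"twist": [0,0,0],"claw": 0},{"offset": [0,0,0.02],"twist": [0,0,0],"claw": 0},{"offset": [0,0,0],"twist": [0,0,0],"claw": 0}])

```text
time_s: 11.48
position: [451.3, -111.9, 66.8]
tcp_rot: [[1.0, 0.0, -0.001], [0.0, -1.0, -0.0], [-0.001, 0.0, -1.0]]
force: [-2.6, 2.8, 10.4]
width: -0.002
gripper_force: 5.4
```

Pressing somewhat harder to make sure the tab is past.

Emit:
arm_command(plan=[{"offset": [0,0,0.03],"twist": [0,0,0],"claw": 0},{"offset": [0,0,0.02],"twist": [0,0,0],"claw": 0},{"offset": [0,0,0],"twist": [0,0,0],"claw": 0},{"offset": [0,0,0],"twist": [0,0,0],"claw": 0}])

```text
time_s: 11.98
position: [451.4, -112.1, 65.9]
tcp_rot: [[1.0, 0.002, 0.001], [0.002, -1.0, -0.001], [0.001, 0.001, -1.0]]
force: [-17.3, 8.3, 46.9]
width: -0.0
gripper_force: 23.5
```

Emit:
arm_command(plan=[{"offset": [0,0,-0.1],"twist": [0,0,0],"claw": 0},{"offset": [0,0,-0.4],"twist": [0,0,0],"claw": 0},{"offset": [0,0,-0.5],"twist": [0,0,0],"claw": 0},{"offset": [0,0,-0.5],"twist": [0,0,0],"claw": 0},{"offset": [0,-0.5,0],"twist": [0,0,0],"claw": 0},{"offset": [0,-0.5,0],"twist": [0,0,0],"claw": 0},{"offset": [0,-0.5,0],"twist": [0,0,0],"claw": 0},{"offset": [0,-0.5,0],"twist": [0,0,0],"claw": 0}])

```text
time_s: 12.98
position: [450.4, 89.2, 210.2]
tcp_rot: [[1.0, -0.0, -0.003], [-0.0, -1.0, -0.001], [-0.003, 0.001, -1.0]]
force: [1.0, -1.3, -0.3]
width: 0.003
gripper_force: 0.0
```

Emit:
arm_command(plan=[{"offset": [0,-0.5,0],"twist": [0,0,0],"claw": 0},{"offset": [0,-0.5,0],"twist": [0,0,0],"claw": 0},{"offset": [0,0,0],"twist": [0,0,0],"claw": 0},{"offset": [0,0,0],"twist": [0,0,0],"claw": 0}])

```text
time_s: 13.48
position: [450.9, 187.5, 210.3]
tcp_rot: [[1.0, 0.0, -0.002], [0.0, -1.0, -0.002], [-0.002, 0.002, -1.0]]
force: [-0.4, 0.2, 0.2]
width: -0.0
gripper_force: 0.0
```

```bash
python3 - <<'E'
from h import *
c,R,t=cap('top');W=pts(c,R,t);h=cv2.cvtColor(c['frame'],cv2.COLOR_RGB2HSV)
m=(h[...,0]>105)&(h[...,0]<130)&(h[...,1]>180)&(h[...,2]>60)&(W[...,0]>430)&(W[...,0]<570)&(W[...,2]>50)
p=W[m];A=np.c_[p[:,:2],np.ones(len(p))];k=np.linalg.lstsq(A,p[:,2],rcond=None)[0];print(m.sum(),p.mean(0),'slope x',k[0],'z at edge',np.median(p[p[:,0]<455,2]),'hinge',np.median(p[p[:,0]>530,2]))
cv2.imwrite('pics/top4.png',cv2.resize(c['frame'][140:290,150:330,::-1],None,fx=3,fy=3))
E
```

```text
159 [496.43169089 -98.40805142  65.91432119] slope x 0.002169054653414254 z at edge 65.25718257310399 hinge 65.86474622615248
```

View pics/top4.png

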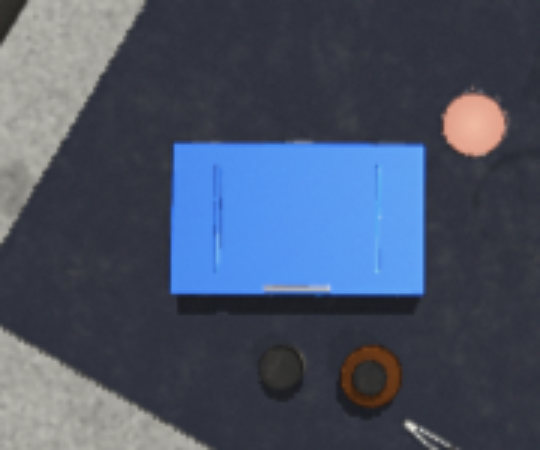

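The cover lies level (slope 0.002, edge at z 65) over the case, and the can (281,370), bottle (370,377) and dish (475,125) have not moved. Handing in.

```bash
python3 -c "
from cell import manip
print(manip.job_done())"
```

```text
the job is handed in; nothing more can be done
None
```

I handed the job in: the magazine is against its stop, the cover measures level and shut, and the bottle, can and dish look unmoved; the tab's catch wasn't directly visible and no verdict came back.

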